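# Hang the storage bin on the wall cleat

### The arm

A 6-joint arm with a two-finger parallel gripper is mounted at the origin on the work surface. World frame = base frame: x ahead of the robot, y to its left, z up, the work surface at z = 0. Lengths are in mm, angles in rad, forces in N, time in s.
With the tool pointing down it reaches from about 400 to 925 mm from the base axis. Payload 12.5 kg.
Tool frame: the origin (TCP) lies where the fingers leave the gripper's body, on its centre line; the fingertips stand 78 mm ahead of it and the grasp point (between the pads) lies 59 mm ahead of it (env.nose_length is the distance from the TCP to the fingertips, in mm); z points along the fingers, y is the line along which they close (so a half turn about z gives the same grasp; the last joint's range is limited). The gripper opens to 95 mm and grips with 3 to 60 N. Pads are 20 mm wide; open, the fingers measure 119 mm over their backs; the gripper's body (75 mm by 180 mm) begins 59 mm behind the grasp point.
Start: joints at [1.165, 0.491, 1.559, -0, 1.092, -0.106], TCP at [184.561, 597.139, 292.261] pointing down, gripper open.
Joint ranges: [-3.1, 3.1], [-0.84, 2.19], [0.05, 2.79], [-1.13, 4.28], [0.06, 2.93], [-2.69, 2.69]. Speed limits (rad/s): [2.22, 2.22, 2.79, 3.14, 3.14, 3.14].

### API

Orientations are given as [roll, pitch, yaw] about the fixed x, y, z axes, in that order (R = Rz(yaw) Ry(pitch) Rx(roll)).
In Python, from cell import env gives the robot as it stands. The module is installed in compiled form; this text tells all that it offers.
- The arm moves only by the tool send_rows, never from a script. Its argument "series" is text: rows parted by semicolons, each of 6 numbers parted by spaces: the shift along the tool's x, y, z as a fraction of full scale, then the turn, a rotation vector about the tool's x, y, z as a fraction of full scale. A call has 1 to 5 rows; each row shifts and turns the commanded pose from where the row before left it, along the tool's axes as they then stand; what a row does not reach is not made up. Full scale, the value 1, is 60 mm for a shift and 10 degrees for a turn. A row lasts 1/8 s, in which the tool goes at most 62.5 mm and 10.7 degrees, less where a joint would pass 70% of its speed; a pose out of reach is approached as far as the arm can. A call with a number of a shift or a turn outside -1 to 1 is refused whole. A call with a gripper value outside its range is refused whole. "fingers" is the opening, from 0 (shut) to 1 (fully open), set as the call begins (left out, the last holds). The fingers move at their own pace and stop on an object; the grip force is fixed at half the most. Time passes only in rows, so rows that do not move let the fingers close. It gives the time, the measured TCP pose, the force, the opening and the grip force at its end, in the units of the state.
- env.state(): the state, without advancing time (a new reading comes with each control period).
- env.read_camera(name): name is "scene" or "side" or "wrist"; returns a dict with "color" (480x640x3 uint8, red, green, blue), "z_map" (480x640 float32, mm along the optical axis (not along the pixel's ray), 0 where there is no reading), "fovy" (degrees; the focal length in pixels is half the picture's height over the tangent of half this angle, whatever the lens; pixels are square), "cx", "cy" (the principal point, pixels), "R" (3x3) and "t" (3): a world point X has camera coordinates R X + t. Camera axes: x right, y down, z forward; pixel columns grow to the right and rows downward; lengths in mm; the calibration is good to about 2 mm. A picture is of the moment at which its call begins.
- env.job_done(): hands the job in; it is judged then, once.
The state is a dict: "t": time; "joints": joint angles; "qvel": joint speeds; "tau": joint torques, N m; "eef_pos": TCP position; "tcp_rot": TCP orientation; "ft_force": force on the tool from outside, world axes, zero at the start; "moment": the same for the moment, N m; "opening": opening from 0.0 (shut) to 1.0 (fully open); "grip_force": force on a finger pad.
Only numpy, scipy, OpenCV 4.12 (cv2) and the standard library are available. Lean on these libraries where they do the work, as an engineer would, in place of code of your own. Each camera call takes 0.05 s, during which the arm holds its last target. There are 200 camera calls.

### The job

Pick up the empty grey bin by its grip tab and hang it on the panel's cleat rail, between the two dispensers already hanging there: tilt it with the front raised so that its angled rear strip goes over the cleat while its foot stays out past the keeper bar, then swing it down flat so the foot goes under the bar and the strip drops fully home, and let go. Be gentle with the rail, feeling for the cleat because its height is adjustable, and leave everything else on the table where it stands.

Things in the scene. Friction and masses are not known exactly. Their poses are not given: they have to be found in the camera images.
- bin: Loose open grey plastic bin, 90 deep (x) x 110 wide (y) x 120 high, walls 3, 0.2 to 0.45 kg. Origin: centre of underside; z up; +x is its REAR (the side that goes to the panel), -x its front. Carries a grip tab in front, an angled metal strip and a foot at the rear. 'Tilted, front raised' = turned about its +y by a positive angle.
- bin_tab (a point): Where to pinch the bin's grip tab across its thickness: bin frame (-56.5, 0, 136) mm. Tab 8 thick, 50 wide (along y); it stands on the front wall and leans outward, 20 degrees off vertical, top away from the bin, from (-43, 0, 98) to (-64, 0, 156).
- bin_strip (a point): Middle of the rounded free lower edge (centre of its 3 mm radius) of the bin's angled rear strip, bin frame (67, 0, 73.5) mm. The strip, 100 wide (y), 6 thick, leaves the rear wall at (45, 0, 105) and runs rearward and down, 55 degrees below horizontal, to this edge.
- bin_foot (a point): Middle of the end face of the bin's black rear foot, bin frame (69.5, 0, 6) mm. The foot, 70 wide and 12 high (z 0 to 12), sticks out rearward from the bottom of the rear wall (x = 45).
- board: Fixed upright plywood panel, 18 thick (x) x 420 wide (y) x 190 high. Origin: centre of underside; z up; -x is its FRONT, front face at x = -9 mm. A 360 long rail set (cleat, keeper bar, dispensers) runs along y on the front; it was fixed up to 15 mm higher or lower than nominal, unmeasured: feel for it. It does not give.
- cleat_nominal (a point): Nominal root of the cleat on the panel's face, mid rail: panel frame (-9, 0, 125) mm; real height within 15 mm. The cleat, 6 thick, rises outward from here at 55 degrees to a rounded edge (radius 3) centred 15 out from the face, 21.4 above the root. Cleat and face form a V trough open upward, 12 wide at the top.
- keeper_nominal (a point): Nominal axis of the round keeper bar, 12 diameter, along y, mid rail: panel frame (-16, 0, 88.7) mm, shifted up or down together with the cleat. It sticks out 13 from the face. A bin coming straight down strikes it with its foot; tilted 15 to 25 degrees (20 is good) with the strip edge near the face, the foot clears it.
- home_nominal (a point): Where the bin's origin is when fully home, at nominal rail height: panel frame (-79, 0, 66.1) mm, bin +x = panel +x. Then the strip edge touches the face at the bottom of the trough, the foot end meets the face, 4.5 mm under the bar. Along y anywhere within 50 of the middle; two dispensers (81 deep, tops 41 above the cleat root) fill the rail's ends beyond y = +-114.
- detergent: Bystander, to be left alone: white detergent bottle, 80 diameter, 150 high. Origin at the centre of its underside.
- jar: Bystander, to be left alone: jar with lid, 60 diameter, 70 high. Origin at the centre of its underside.
- water: Bystander, to be left alone: green glass bottle, 70 diameter, 230 high. Origin at the centre of its underside.
- cup: Bystander, to be left alone: white mug, 76 diameter, 85 high. Origin at the centre of its underside.
- tin: Bystander, to be left alone: bare steel tin, 60 diameter, 45 high. Origin at the centre of its underside.
- driver: Bystander, to be left alone: screwdriver lying flat. Origin at the centre of its underside.
Mind the look-alikes: they are no part of the job. Of the things that look like the bin, the smaller one is meant.

How it is judged (in metres and radians):
On the way:
1. the bin is tilted, front raised, with its strip edge over the cleat, close to the panel's face (angle between bin's own z axis and vertical above 0.12 rad and x of bin_strip in the frame of board between -0.023 and 0 m and z of bin_strip in the frame of board between 0.115 and 0.175 m), for 0.05 s.
At the end, for the whole second after the job is handed in: Bin hangs from the cleat within 60 mm of the panel's middle, upright within 0.06 rad, square to the panel within 0.08 rad, strip edge within 4 mm and origin within 5 mm of their fully-home distance from the face, origin 45 to 87 mm above the panel's foot; released, at rest (angle between bin's own z axis and vertical below 0.06 rad and angle between the x axis of bin and the x axis of board, either way round below 0.08 rad and x of bin_strip in the frame of board between -0.016 and 0 m and x of bin in the frame of board between -0.084 and -0.074 m and z of bin in the frame of board between 0.045 and 0.087 m and y of bin in the frame of board between -0.06 and 0.06 m and contact force between bin and board above 1 N and contact force between bin and the fingers below 0.1 N and linear speed of bin below 0.01 m/s and angular speed of bin below 0.1 rad/s); the robot touches nothing.
It fails at once if the held bin is forced against the panel or rail with over 40 N summed over its wedged faces (a push of some 12 N) (contact force between bin and board above 40 N and (contact force between bin and the fingers above 5 N or contact force between bin and the arm above 5 N)).
It fails at once if the gripper or arm pushes the panel, rail or dispensers with more than 10 N (contact force between any of the arm, the fingers and board above 10 N).
It fails at once if a bystander is moved by more than 20 mm (distance of any of detergent, jar, water, cup, tin, driver from where it was at the start of the episode above 0.02 m).
It also fails if it takes over 61 s, if anything falls off the work surface, if the arm or the gripper's body presses on something with over 40 N, if the wrist force passes 120 N, or if a joint passes its speed limit or range.

## Working session

There is one attempt and no reset: what is moved stays moved. The work goes in short steps, Python scripts to look and compute and a tool call to move; the robot and the scene stay as the last step left them, time stands still between calls to the robot, and variables do not carry over. Pictures are saved under pics/ and viewed, at most 10 in all, crops included, and the job is handed in when it is done.

Besides the shell and the picture viewer there is one more tool, called after "Request:" by a JSON object that holds its "name" and its "arguments", one argument or row to a line. send_rows: Moves the arm, as the interface text tells. Shift numbers are shares of 60 mm and turn numbers shares of 10 degrees, none past 1 either way. Its arguments: {"type":"object","properties":{"series":{"type":"string"},"fingers":{"type":"number"}},"required":["series"]}

```bash
mkdir -p pics
cat > h.py <<'E'
import numpy as np, cv2, pickle, math
from scipy.spatial.transform import Rotation as Ro
def grab(env,n,tag):
    c=env.read_camera(n); pickle.dump(c,open(f'{tag}.pkl','wb'))
    cv2.imwrite(f'pics/{tag}.png',c['color'][:,:,::-1]); return c
def load(tag): return pickle.load(open(f'{tag}.pkl','rb'))
def cloud(c):
    f=240/math.tan(math.radians(c['fovy'])/2); z=c['z_map'].astype(float)
    v,u=np.mgrid[:480,:640]
    P=np.stack([(u-c['cx'])/f*z,(v-c['cy'])/f*z,z],-1)
    W=(P-np.array(c['t']))@np.array(c['R']); W[z==0]=np.nan
    return W
E
python3 - <<'E'
from h import *
from cell import env
for n in('scene','side'): 
    c=grab(env,n,n+'0'); print(n,c['fovy'],c['R'],c['t'])
print(env.state())
E
```

```text
scene 50.159742590933874 [[-0.48748715  0.87305985  0.0110801 ]
 [ 0.49089027  0.28454697 -0.82344384]
 [-0.72206857 -0.39597918 -0.56728958]] [ 331.3202192  -145.7720117  1702.03057073]
side 42.317219722356555 [[ 0.95194109 -0.30602192  0.01259967]
 [-0.18551927 -0.60884979 -0.77128758]
 [ 0.24370221  0.73188286 -0.63636209]] [-554.14276042  121.69577052 1457.14041672]
{'t': 0.1, 'joints': array([ 1.16539388e+00,  4.91503840e-01,  1.55939536e+00,  4.33129389e-05,
        1.09171736e+00, -1.05596820e-01]), 'qvel': array([ 1.05371796e-03,  3.04308357e-04, -2.31104237e-03, -6.91244557e-04,
       -7.08718752e-05, -9.42954926e-04]), 'tau': array([ 4.94848835e-03, -6.13622332e+01, -2.58607578e+01,  6.94514019e-02,
        4.69074247e-02, -5.51983453e-05]), 'eef_pos': array([184.49656928, 596.99855268, 291.71495536]), 'tcp_rot': array([-3.14057849e+00, -1.46123284e-04,  2.84176696e+00]), 'ft_force': array([-0.60928889,  0.35142146,  0.05164091]), 'moment': array([-0.04447746,  0.02262946, -0.05631717]), 'grip_force': 0.0, 'opening': 1.000782476600351}
```

View pics/scene0.png

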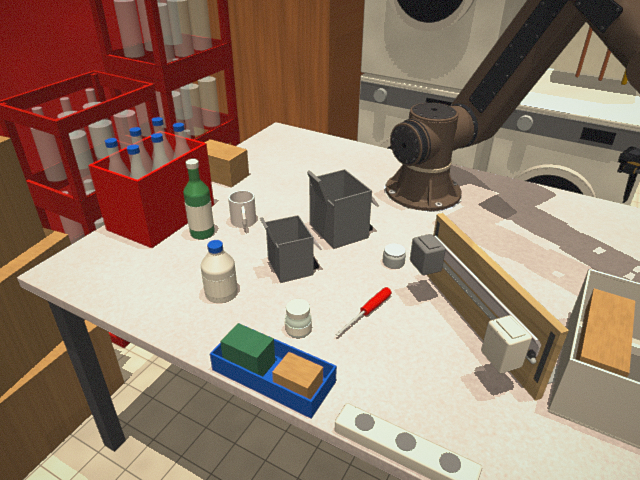

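View pics/side0.png

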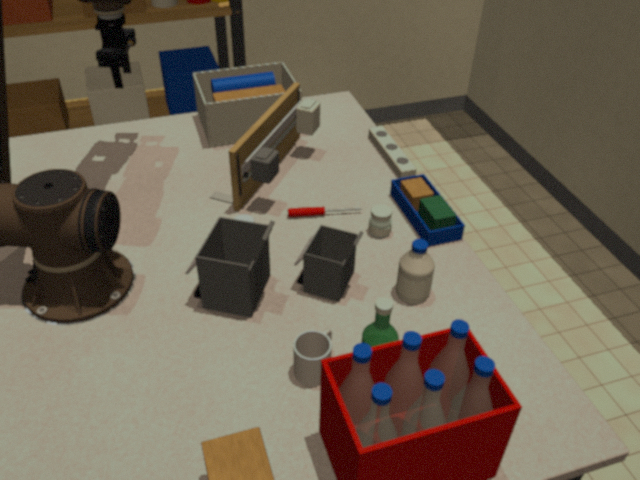

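The scene view shows the small bin at about (290,245), with its tab at the left (265,230). The larger look-alike is at (340,205). The panel runs from (440,220) to (545,385), with dispensers at (428,253) and (508,342). The side view shows the same layout, small bin at (330,262). Next I'll build a top-down height map from both clouds.

Run:
```python
from h import *
W=np.concatenate([cloud(load(t)).reshape(-1,3) for t in('scene0','side0')])
W=W[~np.isnan(W).any(1)]
m=(W[:,0]>-100)&(W[:,0]<1000)&(W[:,1]>-500)&(W[:,1]<900)&(W[:,2]<300)&(W[:,2]>8)
P=W[m]; P=P[np.argsort(P[:,2])]
np.save('P.npy',P)
s=2
im=np.zeros((550,700),np.uint8)
u=((P[:,1]+500)/s).astype(int);v=((P[:,0]+100)/s).astype(int)
im[549-v,u]=np.clip(40+P[:,2]*0.9,0,255)
c=cv2.applyColorMap(im,cv2.COLORMAP_JET);c[im==0]=0
for y in range(-400,900,100):cv2.putText(c,str(y),((y+500)//2,548),0,.35,(255,255,255));c[:,(y+500)//2]//=2
for x in range(0,1000,100):cv2.putText(c,str(x),(0,549-(x+100)//2),0,.35,(255,255,255));c[549-(x+100)//2]//=2
cv2.imwrite('pics/top.png',c)
```

```text
(no output)
```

View pics/top.png

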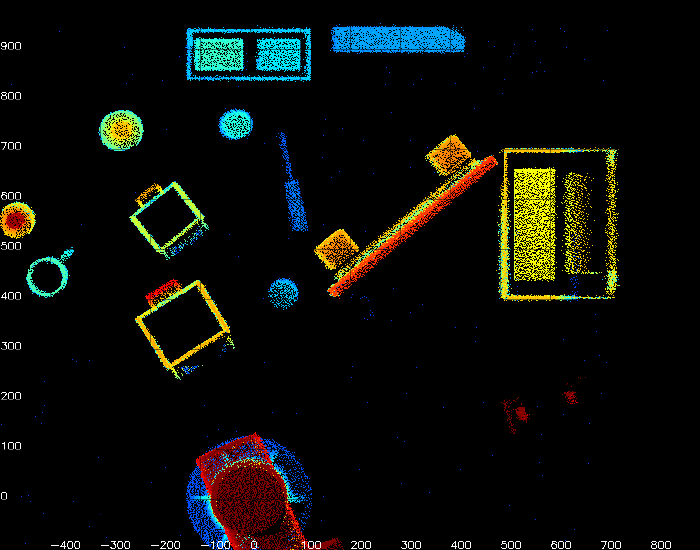

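Run:
```python
from h import *
P=np.load('P.npy')
def box(x0,x1,y0,y1,z0,z1,keep=.0):
    m=(P[:,0]>x0)&(P[:,0]<x1)&(P[:,1]>y0)&(P[:,1]<y1)&(P[:,2]>z0)&(P[:,2]<z1);return P[m]
from scipy.spatial import cKDTree
def dn(Q,r=6,k=8):
    t=cKDTree(Q[:,:2]);n=np.array([len(i) for i in t.query_ball_point(Q[:,:2],r)]);return Q[n>=k]
# bin rim
Q=dn(box(470,640,-260,-80,112,126))
print('rim',len(Q),np.median(Q[:,2]))
def rect(th,Q):
    a=math.radians(th);e=np.array([[math.cos(a),math.sin(a)],[-math.sin(a),math.cos(a)]])
    return Q[:,:2]@e.T,e
from scipy.optimize import least_squares
def fit(Q,th0,hx,hy):
    c0=(Q[:,:2].min(0)+Q[:,:2].max(0))/2
    def r(p):
        a=p[2];d=Q[:,:2]-p[:2]
        X=d@[math.cos(a),math.sin(a)];Y=d@[-math.sin(a),math.cos(a)]
        # signed box distance to wall centreline
        qx=abs(X)-hx;qy=abs(Y)-hy
        return np.where((qx<0)&(qy<0),np.maximum(qx,qy),np.hypot(np.maximum(qx,0),np.maximum(qy,0)))
    s=least_squares(r,[*c0,math.radians(th0)],loss='soft_l1',f_scale=2)
    return s.x[:2],math.degrees(s.x[2]),np.median(abs(s.fun))
Q=Q[Q[:,2]>115]
print('bin',fit(Q,143,43.5,53.5))
T=dn(box(570,660,-260,-160,140,165)); print('tab',len(T),T.mean(0),T[:,2].max())
B=dn(box(380,700,130,500,182,200)); print('board z',np.median(B[:,2]),len(B))
print('board',fit(B,140,4.5,205), cv2.minAreaRect(B[:,:2].astype(np.float32)))
c,th,_=fit(B,140,4.5,205)
a=math.radians(th)
A=box(350,760,80,560,20,189); d=A[:,:2]-c
X=d@[math.cos(a),math.sin(a)];Y=d@[-math.sin(a),math.cos(a)]
m=(abs(Y)<105)&(X>-60)&(X<0)
H,_,_=np.histogram2d(A[m,2],X[m],bins=[np.arange(70,192,4),np.arange(-40,2,4)])
print(np.arange(-40,-2,4));
for z,h in zip(range(70,192,4),H.astype(int)):print(z,h)
for s in(1,-1):
    m=(Y*s>110)&(X<-35)&(X>-95)&(A[:,2]>120); D=A[m];print('disp',s,np.percentile(D[:,2],[50,95]),np.percentile(Y[m],[2,98]),np.percentile(X[m],[2,98]))
for n,b in dict(tin=(380,450,40,100),screw=(530,740,40,130),jar=(700,800,-80,10),cup=(380,500,-460,-340)).items():
    q=box(*b,12,260);print(n,q.mean(0),q.max(0),q.min(0))
```

```text
rim 745 118.09406202311611
bin (array([ 565.47323719, -166.37889206]), 141.21575156274628, np.float64(1.6596164580433097))
tab 141 [ 613.81465252 -205.23791763  154.51727537] 161.1620557873155
board z 190.69253428032124 2270
board (array([548.60359502, 327.39081305]), 140.21137655910616, np.float64(2.1097560281844414)) ((547.5127563476562, 325.66314697265625), (423.0670471191406, 25.709068298339844), 50.39308166503906)
[-40 -36 -32 -28 -24 -20 -16 -12  -8  -4]
70 [ 0  0  0  0  0  0  0  3 28  1]
74 [0 0 0 0 0 0 0 0 0 0]
78 [0 0 0 0 0 0 0 0 0 0]
82 [0 0 0 0 3 0 3 0 0 0]
86 [ 0  0  0  0 11 31  6  1  5  3]
90 [ 0  0  0  2 19 83 42 18 46 15]
94 [ 0  0  0  2 16 57 95 70 48  8]
98 [ 0  0  0  0  1  6  8 20 53  0]
102 [ 0  0  0  0  0  0  8 32 61  0]
106 [ 0  0  0  0  0  0  4 37 70  1]
110 [ 0  0  0  0  0  0  9 30 73  1]
114 [ 0  0  0  0  0  0  7 30 69  0]
118 [ 0  0  0  0  0  0  6 31 71  2]
122 [ 0  0  0  0  0  0 14 28 37  0]
126 [ 0  0  0  0  0  1  4 19  3  0]
130 [ 0  0  0  0  0  1 11 14  7  1]
134 [ 0  0  0  0  1  7 24 27 48 25]
138 [ 0  0  0  0  3 18  1 37 92 21]
142 [  0   0   0  13  30 
[... 500 characters left out ...]
p 1 [155.12777665 168.3139571 ] [114.29698155 183.51960026] [-90.0403449  -36.84345947]
disp -1 [157.17857545 168.0293121 ] [-178.71813757 -112.11532715] [-90.60986033 -37.32268669]
tin [420.99682835  71.12629795  39.06034289] [443.29075339  96.23307638  51.82424767] [380.38874338  40.36694604  12.30592879]
screw [609.70726708  88.13835791  21.13998012] [734.78428585 114.19954772  32.00085672] [537.9102778   52.24580742  12.0266187 ]
jar [754.3902976  -27.94775362  51.11603748] [782.09973013   5.59319206  76.60115274] [720.13003747 -62.53091062  12.11266337]
cup [ 448.52267725 -401.68371345   56.49368496] [ 499.93277932 -353.15361958   90.45497629] [ 405.24157112 -447.06065144   12.0055958 ]
```

The fits are consistent. Bin rim measures about 118 mm high at (565.5,-166.4), yaw 141.2°. Panel top is at 190.7 mm, centred at (548.6,327.4), yaw 140.2°. The cleat top and dispenser tops suggest the rail sits about +2 to 3 mm. I'll write the planner next.

```bash
cat >> h.py <<'E'
Rz=lambda d:Ro.from_euler('z',d,degrees=True); Ry=lambda d:Ro.from_euler('y',d,degrees=True)
BC=np.array([548.6,327.4,0.]); BY=140.2
s,c_=math.sin(math.radians(20)),math.cos(math.radians(20))
TB=Ro.from_matrix(np.array([[0,-1,0],[-c_,0,-s],[s,0,-c_]]).T)   # tool axes in bin frame
GP=np.array([-56.5-4*s,0,136+4*c_])                               # grasp point, bin frame
def tcp(pos,Rb,back=0): # bin pose -> tcp
    R=Rb*TB; return np.array(pos)+Rb.apply(GP)-R.apply([0,0,59+back]),R
def binpose(st):
    R=Ro.from_euler('xyz',st['tcp_rot']); Rb=R*TB.inv()
    return np.array(st['eef_pos'])+R.apply([0,0,59])-Rb.apply(GP),Rb
def panel(p): return Rz(-BY).apply(np.array(p)-BC)
def world(p): return Rz(BY).apply(p)+BC
def strip_target(sx,sy,sz,tilt): # strip edge in panel frame -> tcp
    Rb=Rz(BY)*Ry(tilt); return tcp(world([sx,sy,sz])-Rb.apply([67,0,73.5]),Rb)
def rows(env,tp,tR,n):
    st=env.state(); R=Ro.from_euler('xyz',st['tcp_rot']); d=(np.array(tp)-st['eef_pos'])/n
    w=(R.inv()*tR).as_rotvec()/n; o=[]
    for i in range(n):
        o.append(' '.join('%.3f'%k for k in [*(R.inv().apply(d)/60),*(np.degrees(w)/10)])); R=R*Ro.from_rotvec(w)
    for i in range(0,n,5): print('; '.join(o[i:i+5]))
def say(env):
    st=env.state(); p,Rb=binpose(st); e=Rb.apply([67,0,73.5])+p
    print('t',round(st['t'],2),'F',st['ft_force'].round(2),'open',round(st['opening'],3),'grip',round(st['grip_force'],1),'strip',panel(e).round(1),'org',panel(p).round(1),'rpy',(Rz(-BY)*Rb).as_euler('xyz',degrees=True).round(2))
E
python3 - <<'E'
from h import *
from cell import env
p,R=tcp([565.5,-166.4,0],Rz(141.2),70); print(p,R.as_euler('xyz'))
rows(env,p,R,20)
E
```

```text
[ 644.98364959 -230.30649502  260.97911856] [-2.79252680e+00 -2.22044605e-16  8.93608577e-01]
-0.570 -0.545 0.026 0.066 0.098 0.552; -0.620 -0.488 0.022 0.066 0.098 0.552; -0.665 -0.426 0.016 0.066 0.098 0.552; -0.703 -0.360 0.009 0.066 0.098 0.552; -0.734 -0.290 0.001 0.066 0.098 0.552
-0.759 -0.218 -0.009 0.066 0.098 0.552; -0.776 -0.145 -0.020 0.066 0.098 0.552; -0.786 -0.070 -0.032 0.066 0.098 0.552; -0.788 0.006 -0.045 0.066 0.098 0.552; -0.783 0.081 -0.059 0.066 0.098 0.552
-0.771 0.155 -0.074 0.066 0.098 0.552; -0.751 0.227 -0.089 0.066 0.098 0.552; -0.724 0.297 -0.105 0.066 0.098 0.552; -0.690 0.364 -0.120 0.066 0.098 0.552; -0.650 0.427 -0.136 0.066 0.098 0.552
-0.603 0.486 -0.152 0.066 0.098 0.552; -0.551 0.539 -0.168 0.066 0.098 0.552; -0.494 0.588 -0.183 0.066 0.098 0.552; -0.432 0.630 -0.198 0.066 0.098 0.552; -0.366 0.666 -0.212 0.066 0.098 0.552
```

Request:
{"name": "send_rows", "arguments": {
  "series": "-0.570 -0.545 0 0.066 0.098 0.552; -0.620 -0.488 0 0.066 0.098 0.552; -0.665 -0.426 0 0.066 0.098 0.552; -0.703 -0.360 0 0.066 0.098 0.552; -0.734 -0.290 0 0.066 0.098 0.552",
  "fingers": 1
}}

```text
t: 0.72
eef_pos: [300.2, 388.9, 288.7]
tcp_rot: [-3.065, -0.069, 2.354]
ft_force: [1.1, -0.1, 0.5]
opening: 1.001
grip_force: 0.0
```

Request:
{"name": "send_rows", "arguments": {
  "series": "-0.759 -0.218 -0.009 0.066 0.098 0.552; -0.776 -0.145 -0.020 0.066 0.098 0.552; -0.786 -0.070 -0.032 0.066 0.098 0.552; -0.788 0.006 -0.045 0.066 0.098 0.552; -0.783 0.081 -0.059 0.066 0.098 0.552"
}}

```text
t: 1.35
eef_pos: [415.3, 182.0, 280.7]
tcp_rot: [-2.966, -0.094, 1.864]
ft_force: [0.2, 0.1, 0.7]
opening: 0.998
grip_force: 0.0
```

Request:
{"name": "send_rows", "arguments": {
  "series": "-0.771 0.155 -0.074 0.066 0.098 0.552; -0.751 0.227 -0.089 0.066 0.098 0.552; -0.724 0.297 -0.105 0.066 0.098 0.552; -0.690 0.364 -0.120 0.066 0.098 0.552; -0.650 0.427 -0.136 0.066 0.098 0.552"
}}

```text
t: 1.98
eef_pos: [530.3, -25.1, 272.5]
tcp_rot: [-2.866, -0.069, 1.373]
ft_force: [0.5, 0.9, 0.9]
opening: 1.0
grip_force: 0.0
```

Request:
{"name": "send_rows", "arguments": {
  "series": "-0.603 0.486 -0.152 0.066 0.098 0.552; -0.551 0.539 -0.168 0.066 0.098 0.552; -0.494 0.588 -0.183 0.066 0.098 0.552; -0.432 0.630 -0.198 0.066 0.098 0.552; -0.366 0.666 -0.212 0.066 0.098 0.552"
}}

```text
t: 2.6
eef_pos: [645.0, -231.8, 264.1]
tcp_rot: [-2.79, -0.001, 0.889]
ft_force: [1.1, 0.2, -0.3]
opening: 1.001
grip_force: 0.0
```

Run:
```python
from h import *
from cell import env
say(env); print(env.state()['eef_pos'])
p,R=tcp([565.5,-166.4,0],Rz(141.2),70);rows(env,p,R,2)
c=grab(env,'wrist','w1')
W=cloud(c); q=W[~np.isnan(W).any(-1)]
print(len(q))
```

```text
t 2.6 F [ 1.06  0.19 -0.32] open 1.001 grip 0.0 strip [-286.7  369.7  142.8] org [-353.5  368.8   69.1] rpy [-0.03 -0.16  0.71]
[ 645.02265383 -231.84832619  264.12941348]
0.010 0.001 0.028 -0.008 -0.006 -0.013; 0.010 0.001 0.028 -0.008 -0.006 -0.013
305965
```

View pics/w1.png

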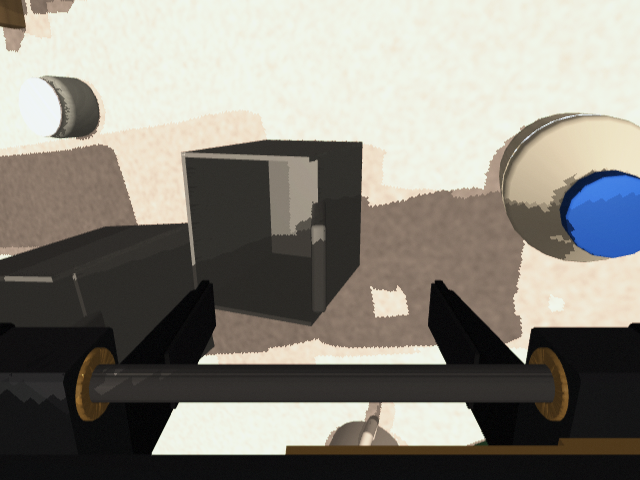

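The wrist view shows the tab as the grey strip at column 318, rows 222 to 312. It lies about midway between the fingertips (columns 210 and 435). I'll check the tab against the wrist cloud.

Run:
```python
from h import *
from cell import env
W=cloud(load('w1')).reshape(-1,3); W=W[~np.isnan(W).any(1)]
b=Rz(-141.2).apply(W-[565.5,-166.4,0])
m=(b[:,2]>128)&(b[:,2]<165)&(abs(b[:,0]+56)<25)&(abs(b[:,1])<45); T=b[m]
print(m.sum(),'y',np.percentile(T[:,1],[1,50,99]),'zmax',np.percentile(T[:,2],99))
for z in(130,140,150):
    q=T[abs(T[:,2]-z)<4]; print(z,len(q),np.percentile(q[:,0],[2,50,98]) if len(q) else 0)
top=T[T[:,2]>150]; print(np.polyfit(top[:,1],top[:,0],1))
m=(b[:,2]>115)&(b[:,2]<124)&(abs(b[:,0])<60)&(abs(b[:,1])<65);r=b[m];print('rim',np.percentile(r,[1,50,99],axis=0))
p,R=tcp([565.5,-166.4,0],Rz(141.2));rows(env,p,R,5)
```

```text
1470 y [-25.66229775  -5.87484411  22.92867409] zmax 158.74472021678102
130 37 [-55.68800855 -51.80043128 -47.20970457]
140 51 [-59.51518806 -54.98484745 -50.77550521]
150 65 [-63.6025694  -58.78520622 -54.0892822 ]
[-4.86814982e-03 -6.08129939e+01]
rim [[-46.73989116 -55.61429575 115.15292782]
 [ 25.70123292  -9.81671952 120.3127312 ]
 [ 48.21851188  54.26881015 122.22127024]]
0.013 -0.013 0.246 -0.002 -0.004 -0.014; 0.013 -0.013 0.246 -0.002 -0.004 -0.014; 0.013 -0.013 0.246 -0.002 -0.004 -0.014; 0.013 -0.013 0.246 -0.002 -0.004 -0.014; 0.014 -0.013 0.246 -0.002 -0.004 -0.014
```

The tab matches within about 1.5 mm, so I'll descend and grip.

Request:
{"name": "send_rows", "arguments": {
  "series": "0.013 -0.013 0.246 0 0 -0.014; 0.013 -0.013 0.246 0 0 -0.014; 0.013 -0.013 0.246 0 0 -0.014; 0.013 -0.013 0.246 0 0 -0.014; 0.015 -0.013 0.246 0 0 -0.014"
}}

```text
t: 3.28
eef_pos: [624.2, -208.4, 195.9]
tcp_rot: [-2.791, -0.006, 0.904]
ft_force: [0.3, -1.0, -0.3]
opening: 1.003
grip_force: 0.0
```

Run:
```python
from h import *
from cell import env
say(env);p,R=tcp([565.5,-166.4,0],Rz(141.2));rows(env,p,R,1)
```

```text
t 3.27 F [ 0.28 -1.04 -0.28] open 1.003 grip 0.0 strip [-255.8  366.6   74.4] org [-322.7  364.3    0.8] rpy [-0.32 -0.09  1.6 ]
-0.069 0.098 -0.024 -0.009 -0.009 0.067
```

Request:
{"name": "send_rows", "arguments": {
  "series": "-0.07 0.1 -0.02 -0.01 -0.01 0.067; 0 0 0 0 0 0; 0 0 0 0 0 0"
}}

```text
t: 3.65
eef_pos: [626.8, -216.4, 196.1]
tcp_rot: [-2.793, 0.0, 0.893]
ft_force: [-0.5, -0.9, 0.3]
opening: 0.998
grip_force: 0.0
```

Run:
```python
from h import *
from cell import env
say(env);p,R=tcp([565.5,-166.4,0],Rz(141.2));rows(env,p,R,1)
```

```text
t 3.65 F [-0.53 -0.92  0.33] open 0.998 grip 0.0 strip [-263.3  370.1   74.3] org [-330.3  369.1    0.8] rpy [0.   0.05 0.94]
0.010 -0.012 0.020 0.005 -0.002 -0.006
```

Request:
{"name": "send_rows", "arguments": {
  "series": "0 0 0 0 0 0; 0 0 0 0 0 0; 0 0 0 0 0 0; 0 0 0 0 0 0; 0 0 0 0 0 0",
  "fingers": 0
}}

```text
t: 4.28
eef_pos: [626.6, -216.1, 195.7]
tcp_rot: [-2.793, 0.0, 0.893]
ft_force: [0.2, -0.1, -0.4]
opening: 0.531
grip_force: 0.0
```

Request:
{"name": "send_rows", "arguments": {
  "series": "0 0 0 0 0 0; 0 0 0 0 0 0; 0 0 0 0 0 0"
}}

```text
t: 4.65
eef_pos: [626.6, -216.1, 195.7]
tcp_rot: [-2.793, 0.0, 0.893]
ft_force: [-0.5, 0.5, -0.2]
opening: 0.217
grip_force: 0.0
```

Run:
```python
from h import *
from cell import env
say(env);st=env.state();print(st['eef_pos'])
R=Ro.from_euler('xyz',st['tcp_rot']);rows(env,st['eef_pos']+np.array([0,0,110]),R,5)
```

```text
t 4.65 F [-0.52  0.47 -0.22] open 0.217 grip 0.0 strip [-262.8  370.1   74. ] org [-329.8  369.     0.5] rpy [0.01 0.01 0.96]
[ 626.62025099 -216.0889035   195.71215815]
-0.000 -0.125 -0.345 0.000 0.000 0.000; -0.000 -0.125 -0.345 0.000 0.000 0.000; -0.000 -0.125 -0.345 0.000 0.000 0.000; -0.000 -0.125 -0.345 0.000 0.000 0.000; -0.000 -0.125 -0.345 0.000 0.000 0.000
```

Request:
{"name": "send_rows", "arguments": {
  "series": "0 0 0 0 0 0; 0 0 0 0 0 0; 0 0 0 0 0 0; 0 0 0 0 0 0; 0 0 0 0 0 0"
}}

```text
t: 5.28
eef_pos: [626.4, -215.9, 195.9]
tcp_rot: [-2.792, 0.0, 0.893]
ft_force: [-3.2, 2.5, 5.0]
opening: 0.078
grip_force: 30.0
```

Request:
{"name": "send_rows", "arguments": {
  "series": "0 -0.125 -0.345 0 0 0; 0 -0.125 -0.345 0 0 0; 0 -0.125 -0.345 0 0 0; 0 -0.125 -0.345 0 0 0; 0 -0.125 -0.345 0 0 0"
}}

```text
t: 5.9
eef_pos: [627.0, -216.5, 305.9]
tcp_rot: [-2.794, 0.0, 0.893]
ft_force: [-0.3, -0.0, -3.3]
opening: 0.082
grip_force: 30.0
```

Request:
{"name": "send_rows", "arguments": {
  "series": "0 0 0 0 0 0; 0 0 0 0 0 0; 0 0 0 0 0 0"
}}

```text
t: 6.28
eef_pos: [626.7, -216.2, 304.5]
tcp_rot: [-2.791, 0.001, 0.893]
ft_force: [0.8, 0.2, -2.5]
opening: 0.082
grip_force: 30.0
```

Run:
```python
from h import *
from cell import env
say(env);st=env.state();print(st['moment'])
# waypoint: strip 120 out from face, tilt 20, at strip z 240
p,R=strip_target(-130,0,200,20);print(p,panel(p));rows(env,p,R,15)
for n in('scene','side'):grab(env,n,n+'2')
W=cloud(load('scene2')).reshape(-1,3);W=np.vstack([W,cloud(load('side2')).reshape(-1,3)]);W=W[~np.isnan(W).any(1)]
p,Rb=binpose(st);b=Rb.inv().apply(W-p)
# estimate bin in the nominal hold frame: rim, walls
m=(b[:,2]>108)&(b[:,2]<130)&(b[:,0]>-30)&(b[:,0]<55)&(abs(b[:,1])<65)
r=b[m];print('rim z at x bins',[(x,len(r[abs(r[:,0]-x)<8]),np.percentile(r[abs(r[:,0]-x)<8,2],75).round(1)) for x in(-15,0,15,30,44)])
o=r[r[:,2]>114];print('rim y',np.percentile(o[:,1],[2,98]),'rear x',np.percentile(o[:,0],98))
for s in(1,-1):
    q=o[(s*o[:,1]>48)&(o[:,0]<40)];print(len(q),np.polyfit(q[:,0],q[:,1],1))
```

```text
t 6.28 F [ 0.81  0.18 -2.55] open 0.082 grip 30.0 strip [-262.7  370.2  183. ] org [-329.6  369.1  109.4] rpy [ 0.04 -0.08  0.96]
[-0.42751117 -0.18509341 -0.02043436]
[721.2146997  183.58285417 363.9702765 ] [-2.24675780e+02  3.77183241e-14  3.63970276e+02]
0.412 -0.208 0.005 -0.134 0.001 0.006; 0.412 -0.208 0.000 -0.134 0.001 0.006; 0.411 -0.208 -0.004 -0.134 0.001 0.006; 0.411 -0.209 -0.009 -0.134 0.001 0.006; 0.411 -0.209 -0.014 -0.134 0.001 0.006
0.411 -0.209 -0.019 -0.134 0.001 0.006; 0.410 -0.209 -0.023 -0.134 0.001 0.006; 0.410 -0.209 -0.028 -0.134 0.001 0.006; 0.410 -0.209 -0.033 -0.134 0.001 0.006; 0.410 -0.208 -0.038 -0.134 0.001 0.006
0.410 -0.208 -0.043 -0.134 0.001 0.006; 0.409 -0.207 -0.047 -0.134 0.001 0.006; 0.409 -0.206 -0.052 -0.134 0.001 0.006; 0.409 -0.206 -0.057 -0.134 0.001 0.006; 0.409 -0.205 -0.061 -0.134 0.001 0.006
rim z at x bins [(-15, 143, np.float64(118.9)), (0, 144, np.float64(118.7)), (15, 141, np.float64(118.8)), (30, 143, np.float64(119.1)), (44, 263, np.float64(119.9))]
rim y [-57.53332347  56.50593202] rear x 44.93521661340814
192 [-4.18689497e-03  5.30867982e+01]
189 [ 8.95168598e-03 -5.39249622e+01]
```

The bin is lifted, sits square in the grip and weighs about 0.27 kg. I'll carry it to the panel while tilting it.

Request:
{"name": "send_rows", "arguments": {
  "series": "0.412 -0.208 0.005 -0.134 0 0.006; 0.412 -0.208 0 -0.134 0 0.006; 0.411 -0.208 -0.004 -0.134 0 0.006; 0.411 -0.209 -0.009 -0.134 0 0.006; 0.411 -0.209 -0.014 -0.134 0 0.006"
}}

```text
t: 7.0
eef_pos: [658.3, -82.0, 325.3]
tcp_rot: [-2.91, 0.002, 0.888]
ft_force: [0.3, 0.1, -2.8]
opening: 0.08
grip_force: 30.0
```

Request:
{"name": "send_rows", "arguments": {
  "series": "0.411 -0.209 -0.019 -0.134 0 0.006; 0.410 -0.209 -0.023 -0.134 0 0.006; 0.410 -0.209 -0.028 -0.134 0 0.006; 0.410 -0.209 -0.033 -0.134 0 0.006; 0.410 -0.208 -0.038 -0.134 0 0.006"
}}

```text
t: 7.62
eef_pos: [689.7, 51.3, 344.8]
tcp_rot: [-3.027, 0.003, 0.883]
ft_force: [0.0, 0.8, -3.1]
opening: 0.084
grip_force: 30.0
```

Request:
{"name": "send_rows", "arguments": {
  "series": "0.410 -0.208 -0.043 -0.134 0 0.006; 0.409 -0.207 -0.047 -0.134 0 0.006; 0.409 -0.206 -0.052 -0.134 0 0.006; 0.409 -0.206 -0.057 -0.134 0 0.006; 0.409 -0.205 -0.061 -0.134 0 0.006"
}}

```text
t: 8.25
eef_pos: [721.0, 184.7, 364.1]
tcp_rot: [3.14, 0.004, 0.878]
ft_force: [0.7, -0.5, -2.6]
opening: 0.084
grip_force: 30.0
```

Request:
{"name": "send_rows", "arguments": {
  "series": "0 0 0 0 0 0; 0 0 0 0 0 0"
}}

```text
t: 8.5
eef_pos: [720.8, 183.5, 364.0]
tcp_rot: [3.141, 0.004, 0.878]
ft_force: [-0.2, 0.3, -2.6]
opening: 0.084
grip_force: 30.0
```

Run:
```python
from h import *
from cell import env
say(env)
p,R=strip_target(-45,0,185,20);rows(env,p,R,5)
grab(env,'scene','scene3');c=grab(env,'side','side3')
im=load('scene3')['color'][:,:,::-1]
cv2.imwrite('pics/s3.png',cv2.resize(im[90:400,340:640],None,fx=1.9,fy=1.9,interpolation=cv2.INTER_CUBIC))
```

```text
t 8.5 F [-0.18  0.35 -2.64] open 0.084 grip 30.0 strip [-129.9    1.2  199.9] org [-218.1    1.2  153.8] rpy [ 0.25 20.06  0.17]
0.002 -0.283 0.050 0.001 0.005 0.002; 0.002 -0.283 0.050 0.001 0.005 0.002; 0.002 -0.283 0.050 0.001 0.005 0.002; 0.001 -0.283 0.050 0.001 0.005 0.002; 0.001 -0.283 0.050 0.001 0.005 0.002
```

View pics/s3.png

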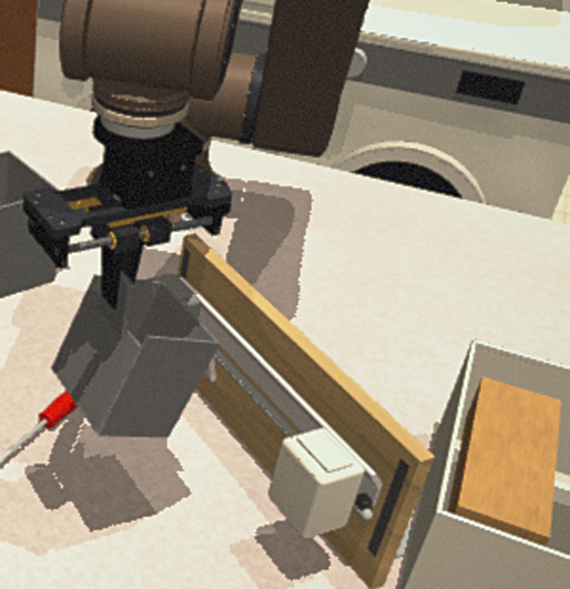

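The picture shows the bin held tilted with its front raised, square in front of the panel and between the dispensers. Its rear strip faces the cleat (crop about (205,310)), with room on both sides. I'll move it in.

Request:
{"name": "send_rows", "arguments": {
  "series": "0.002 -0.283 0.05 0 0 0; 0.002 -0.283 0.05 0 0 0; 0.002 -0.283 0.05 0 0 0; 0 -0.283 0.05 0 0 0; 0 -0.283 0.05 0 0 0"
}}

```text
t: 9.22
eef_pos: [654.8, 239.2, 349.3]
tcp_rot: [3.14, 0.003, 0.878]
ft_force: [-0.1, 1.0, -2.7]
opening: 0.08
grip_force: 30.0
```

Request:
{"name": "send_rows", "arguments": {
  "series": "0 -0.1 0.05 0 0 0; 0 -0.1 0.05 0 0 0; 0 -0.1 0.05 0 0 0; 0 -0.1 0.05 0 0 0; 0 -0.08 0.05 0 0 0"
}}

```text
t: 9.85
eef_pos: [633.5, 256.8, 334.1]
tcp_rot: [3.14, 0.003, 0.877]
ft_force: [-0.2, -0.6, -3.4]
opening: 0.082
grip_force: 30.0
```

Request:
{"name": "send_rows", "arguments": {
  "series": "0 0 0 0 0 0; 0 0 0 0 0 0"
}}

```text
t: 10.1
eef_pos: [633.9, 256.6, 334.5]
tcp_rot: [3.139, 0.003, 0.877]
ft_force: [1.0, 0.2, -2.1]
opening: 0.081
grip_force: 30.0
```

Run:
```python
from h import *
from cell import env
say(env)
p,R=strip_target(-15,0,156,20);rows(env,p,R,5)
st=env.state();p,Rb=binpose(st)
for n in('scene','side'):
    W=cloud(grab(env,n,n+'4')).reshape(-1,3);W=W[~np.isnan(W).any(1)];b=Rb.inv().apply(W-p)
    m=(b[:,2]>112)&(b[:,2]<127)&(b[:,0]>-30)&(b[:,0]<50)&(abs(b[:,1])<62);r=b[m]
    print(n,[(x,np.percentile(r[abs(r[:,0]-x)<8,2],75).round(1)) for x in(-15,0,15,30,43)],np.percentile(r[:,0],[98,99.5]),np.percentile(r[:,1],[1,99]))
    Q=Rz(-BY).apply(W-BC);m=(Q[:,2]>186)&(Q[:,2]<194)&(abs(Q[:,0])<20)&(abs(Q[:,1])<200);print('board top x',np.percentile(Q[m,0],[3,50,97]),m.sum())
```

```text
t 10.1 F [ 1.01  0.16 -2.09] open 0.081 grip 30.0 strip [-16.5   0.4 170.3] org [-104.7    0.4  124.3] rpy [ 0.17 20.12  0.13]
-0.000 -0.004 0.048 0.002 0.003 0.001; -0.000 -0.004 0.048 0.002 0.003 0.001; -0.000 -0.004 0.048 0.002 0.003 0.001; -0.001 -0.004 0.048 0.002 0.003 0.001; -0.001 -0.004 0.048 0.002 0.003 0.001
scene [(-15, np.float64(119.9)), (0, np.float64(119.5)), (15, np.float64(119.7)), (30, np.float64(119.9)), (43, np.float64(119.6))] [45.16728001 46.06840107] [-56.63428994  54.43488619]
board top x [-6.80956746  0.92281479 11.81998783] 756
side [(-15, np.float64(118.1)), (0, np.float64(118.3)), (15, np.float64(118.6)), (30, np.float64(118.1)), (43, np.float64(117.9))] [42.52511041 43.1033834 ] [-59.50361066  60.35193974]
board top x [-10.67614376  -1.03886013   8.20826134] 417
```

Now I'll feel for the face, then the trough.

Request:
{"name": "send_rows", "arguments": {
  "series": "0 -0.025 0 0 0 0; 0 -0.025 0 0 0 0; 0 0 0 0 0 0"
}}

```text
t: 10.58
eef_pos: [631.3, 258.7, 334.4]
tcp_rot: [3.14, 0.003, 0.878]
ft_force: [-0.5, 0.4, -2.3]
opening: 0.082
grip_force: 30.0
```

Request:
{"name": "send_rows", "arguments": {
  "series": "0 -0.025 0 0 0 0; 0 0 0 0 0 0"
}}

```text
t: 10.82
eef_pos: [630.2, 259.6, 334.4]
tcp_rot: [3.14, 0.003, 0.878]
ft_force: [1.2, 0.3, -3.0]
opening: 0.081
grip_force: 30.0
```

```bash
cat > f.py <<'E'
from h import *
from cell import env
say(env); print('F panel',Rz(-BY).apply(env.state()['ft_force']).round(2))
E
python3 f.py
```

```text
t 10.82 F [ 1.19  0.31 -2.96] open 0.081 grip 30.0 strip [-11.7   0.5 170.2] org [-99.9   0.5 124.2] rpy [ 0.18 20.11  0.15]
F panel [-0.72 -1.   -2.96]
```

Request:
{"name": "send_rows", "arguments": {
  "series": "0 -0.02 0 0 0 0; 0 0 0 0 0 0"
}}

```text
t: 11.08
eef_pos: [629.3, 260.4, 334.3]
tcp_rot: [3.14, 0.003, 0.878]
ft_force: [-0.2, 0.3, -3.0]
opening: 0.085
grip_force: 30.0
```

```bash
python3 f.py
```

```text
t 11.07 F [-0.24  0.29 -3.01] open 0.085 grip 30.0 strip [-10.5   0.5 170.2] org [-98.7   0.5 124.2] rpy [ 0.18 20.11  0.14]
F panel [ 0.37 -0.07 -3.01]
```

Request:
{"name": "send_rows", "arguments": {
  "series": "0 -0.015 0 0 0 0; 0 0 0 0 0 0"
}}

```text
t: 11.32
eef_pos: [628.6, 260.9, 334.4]
tcp_rot: [3.14, 0.003, 0.878]
ft_force: [1.0, 0.7, -2.8]
opening: 0.083
grip_force: 30.0
```

```bash
python3 f.py
```

```text
t 11.32 F [ 0.97  0.72 -2.79] open 0.083 grip 30.0 strip [ -9.6   0.5 170.2] org [-97.8   0.5 124.2] rpy [ 0.18 20.11  0.14]
F panel [-0.28 -1.17 -2.79]
```

Request:
{"name": "send_rows", "arguments": {
  "series": "0 -0.015 0 0 0 0; 0 0 0 0 0 0"
}}

```text
t: 11.58
eef_pos: [627.9, 261.5, 334.3]
tcp_rot: [3.14, 0.003, 0.878]
ft_force: [0.2, 0.5, -3.1]
opening: 0.08
grip_force: 30.0
```

```bash
python3 f.py
```

```text
t 11.57 F [ 0.21  0.49 -3.1 ] open 0.08 grip 30.0 strip [ -8.8   0.5 170.2] org [-97.    0.5 124.2] rpy [ 0.18 20.11  0.14]
F panel [ 0.15 -0.51 -3.1 ]
```

Request:
{"name": "send_rows", "arguments": {
  "series": "0 -0.015 0 0 0 0; 0 0 0 0 0 0"
}}

```text
t: 11.82
eef_pos: [627.5, 261.8, 334.5]
tcp_rot: [3.139, 0.003, 0.877]
ft_force: [2.3, -3.2, -2.7]
opening: 0.08
grip_force: 30.0
```

```bash
python3 f.py
```

```text
t 11.82 F [ 2.31 -3.2  -2.67] open 0.08 grip 30.0 strip [ -8.4   0.5 170.2] org [-96.7   0.5 124.4] rpy [ 0.17 20.17  0.13]
F panel [-3.83  0.98 -2.67]
```

Request:
{"name": "send_rows", "arguments": {
  "series": "0 -0.015 0 0 0 0; 0 0 0 0 0 0"
}}

```text
t: 12.08
eef_pos: [627.2, 262.0, 334.8]
tcp_rot: [3.137, 0.002, 0.877]
ft_force: [4.2, -4.8, -0.4]
opening: 0.081
grip_force: 30.0
```

```bash
python3 f.py
```

```text
t 12.07 F [ 4.16 -4.77 -0.36] open 0.081 grip 30.0 strip [ -8.2   0.4 170.4] org [-96.5   0.5 124.6] rpy [ 0.15 20.24  0.12]
F panel [-6.25  1.   -0.36]
```

Face contact came at reading −8.6, where the true strip edge is −12, so the x readings run 3.4 mm high. I'll back off and descend.

Request:
{"name": "send_rows", "arguments": {
  "series": "0 0.06 0 0 0 0; 0 0 0.1 0 0 0; 0 0 0.1 0 0 0; 0 0 0.1 0 0 0; 0 0 0 0 0 0"
}}

```text
t: 12.7
eef_pos: [629.1, 260.3, 315.6]
tcp_rot: [3.14, 0.004, 0.878]
ft_force: [-0.1, -0.1, -2.4]
opening: 0.083
grip_force: 30.0
```

```bash
python3 f.py
```

```text
t 12.7 F [-0.06 -0.07 -2.41] open 0.083 grip 30.0 strip [-10.3   0.8 151.5] org [-98.4   0.8 105.4] rpy [ 0.24 20.06  0.17]
F panel [ 0.    0.09 -2.41]
```

Request:
{"name": "send_rows", "arguments": {
  "series": "0 0 0.03 0 0 0; 0 0 0.03 0 0 0; 0 0 0 0 0 0"
}}

```text
t: 13.08
eef_pos: [629.3, 260.2, 312.7]
tcp_rot: [3.14, 0.003, 0.878]
ft_force: [0.2, 1.0, -3.2]
opening: 0.082
grip_force: 30.0
```

```bash
python3 f.py
```

```text
t 13.07 F [ 0.24  0.96 -3.16] open 0.082 grip 30.0 strip [-10.6   0.6 148.5] org [-98.8   0.6 102.6] rpy [ 0.18 20.11  0.14]
F panel [ 0.43 -0.89 -3.16]
```

Request:
{"name": "send_rows", "arguments": {
  "series": "0 0 0.03 0 0 0; 0 0 0 0 0 0"
}}

```text
t: 13.32
eef_pos: [629.3, 260.2, 310.8]
tcp_rot: [3.14, 0.003, 0.878]
ft_force: [-0.2, 0.6, -3.0]
opening: 0.078
grip_force: 30.0
```

```bash
python3 f.py
```

```text
t 13.32 F [-0.2   0.63 -2.98] open 0.078 grip 30.0 strip [-10.6   0.6 146.7] org [-98.8   0.6 100.7] rpy [ 0.19 20.1   0.14]
F panel [ 0.56 -0.35 -2.98]
```

Request:
{"name": "send_rows", "arguments": {
  "series": "0 0 0.03 0 0 0; 0 0 0 0 0 0"
}}

```text
t: 13.58
eef_pos: [629.3, 260.2, 309.0]
tcp_rot: [3.14, 0.003, 0.878]
ft_force: [0.1, -0.7, -3.9]
opening: 0.084
grip_force: 30.0
```

```bash
python3 f.py
```

```text
t 13.57 F [ 0.08 -0.67 -3.91] open 0.084 grip 30.0 strip [-10.6   0.6 144.8] org [-98.8   0.6  98.8] rpy [ 0.19 20.1   0.14]
F panel [-0.49  0.46 -3.91]
```

Request:
{"name": "send_rows", "arguments": {
  "series": "0 0 0.02 0 0 0; 0 0 0 0 0 0"
}}

```text
t: 13.82
eef_pos: [629.3, 260.2, 307.8]
tcp_rot: [3.14, 0.003, 0.877]
ft_force: [0.4, -0.7, -3.1]
opening: 0.079
grip_force: 30.0
```

```bash
python3 f.py
```

```text
t 13.82 F [ 0.4  -0.73 -3.12] open 0.079 grip 30.0 strip [-10.6   0.6 143.7] org [-98.8   0.6  97.7] rpy [ 0.19 20.11  0.14]
F panel [-0.77  0.3  -3.12]
```

Request:
{"name": "send_rows", "arguments": {
  "series": "0 0 0.02 0 0 0; 0 0 0 0 0 0"
}}

```text
t: 14.08
eef_pos: [629.1, 260.4, 306.8]
tcp_rot: [3.14, 0.003, 0.877]
ft_force: [-1.6, 1.4, -2.0]
opening: 0.08
grip_force: 30.0
```

```bash
python3 f.py
```

```text
t 14.07 F [-1.57  1.45 -2.02] open 0.08 grip 30.0 strip [-10.3   0.5 142.7] org [-98.5   0.6  96.7] rpy [ 0.18 20.07  0.14]
F panel [ 2.13 -0.11 -2.02]
```

The cleat is felt at reading z≈143, which puts the tip near z≈140.3 at home. I'll ease off and plan the swing about the strip edge.

Request:
{"name": "send_rows", "arguments": {
  "series": "0 -0.01 -0.015 0 0 0; 0 0 0 0 0 0"
}}

```text
t: 14.32
eef_pos: [628.9, 260.5, 307.7]
tcp_rot: [3.139, 0.003, 0.878]
ft_force: [0.2, 0.6, -1.8]
opening: 0.083
grip_force: 30.0
```

```bash
python3 f.py
cat > sw.py <<'E'
from h import *
from cell import env
def chain(ts):
    st=env.state();R=Ro.from_euler('xyz',st['tcp_rot']);p=np.array(st['eef_pos']);o=[]
    for t in ts:
        tp,tR=strip_target(*t); o.append(' '.join('%.3f'%k for k in [*(R.inv().apply(tp-p)/60),*((R.inv()*tR).as_rotvec(True)/10)])); p,R=tp,tR
    for i in range(0,len(o),5):print('; '.join(o[i:i+5]))
E
python3 - <<'E'
from sw import *
chain([(-9.6,.5,142.8,20-2*i) for i in range(1,11)])
E
```

```text
t 14.32 F [ 0.19  0.58 -1.78] open 0.083 grip 30.0 strip [-10.2   0.6 143.5] org [-98.4   0.6  97.6] rpy [ 0.18 20.13  0.14]
F panel [ 0.23 -0.57 -1.78]
-0.009 0.090 0.073 0.214 0.017 0.008; 0.000 0.094 0.057 0.200 -0.000 0.000; -0.000 0.094 0.057 0.200 0.000 0.000; 0.000 0.094 0.057 0.200 -0.000 0.000; -0.000 0.094 0.057 0.200 -0.000 -0.000
0.000 0.094 0.057 0.200 -0.000 0.000; -0.000 0.094 0.057 0.200 -0.000 -0.000; 0.000 0.094 0.057 0.200 0.000 0.000; 0.000 0.094 0.057 0.200 -0.000 -0.000; -0.000 0.094 0.057 0.200 0.000 0.000
```

Request:
{"name": "send_rows", "arguments": {
  "series": "0 0.09 0.073 0.214 0 0; 0 0.094 0.057 0.2 0 0; 0 0.094 0.057 0.2 0 0; 0 0.094 0.057 0.2 0 0; 0 0.094 0.057 0.2 0 0"
}}

```text
t: 14.95
eef_pos: [649.7, 243.1, 287.3]
tcp_rot: [-2.964, 0.003, 0.877]
ft_force: [0.3, 0.3, -2.4]
opening: 0.085
grip_force: 30.0
```

```bash
python3 f.py
python3 - <<'E'
from sw import *
chain([(-9.6,.5,142.8,10-2*i) for i in range(1,6)])
E
```

```text
t 14.95 F [ 0.32  0.33 -2.39] open 0.085 grip 30.0 strip [ -9.5   0.6 142.6] org [-88.1   0.7  81.6] rpy [0.17 9.84 0.09]
F panel [-0.04 -0.46 -2.39]
-0.008 0.088 0.049 0.184 0.018 0.003; -0.000 0.094 0.057 0.200 -0.000 -0.000; 0.000 0.094 0.057 0.200 0.000 0.000; 0.000 0.094 0.057 0.200 -0.000 -0.000; -0.000 0.094 0.057 0.200 0.000 0.000
```

Request:
{"name": "send_rows", "arguments": {
  "series": "0 0.09 0.05 0.184 0 0; 0 0.094 0.057 0.2 0 0; 0 0.094 0.057 0.2 0 0; 0 0.094 0.057 0.2 0 0"
}}

```text
t: 15.45
eef_pos: [664.0, 231.3, 269.5]
tcp_rot: [-2.827, 0.003, 0.878]
ft_force: [0.7, 0.5, -2.6]
opening: 0.084
grip_force: 30.0
```

```bash
python3 f.py
```

```text
t 15.45 F [ 0.67  0.5  -2.64] open 0.084 grip 30.0 strip [ -9.4   0.6 142.8] org [-79.    0.7  71.7] rpy [0.17 2.   0.09]
F panel [-0.19 -0.82 -2.64]
```

Request:
{"name": "send_rows", "arguments": {
  "series": "0 0.094 0.057 0.2 0 0; 0 0 0 0 0 0"
}}

```text
t: 15.7
eef_pos: [667.3, 228.2, 263.9]
tcp_rot: [-2.793, 0.004, 0.877]
ft_force: [-0.3, -0.6, -3.2]
opening: 0.088
grip_force: 30.0
```

```bash
python3 f.py;  python3 - <<'E'
from sw import *
chain([(-9.0,.5,141.5,0),(-8.6,.5,140.5,0),(-8.6,.5,139.7,0)])
E
```

```text
t 15.7 F [-0.34 -0.6  -3.23] open 0.088 grip 30.0 strip [ -9.8   0.8 142.1] org [-76.8   1.   68.6] rpy [0.22 0.05 0.04]
F panel [-0.13  0.68 -3.23]
-0.005 -0.006 0.015 0.005 0.022 -0.004; -0.000 -0.001 0.018 0.000 0.000 0.000; 0.000 0.005 0.013 0.000 0.000 0.000
```

It's flat with no contact. I'll lower it home gently.

Request:
{"name": "send_rows", "arguments": {
  "series": "0 -0.006 0.015 0 0.02 0; 0 0 0 0 0 0"
}}

```text
t: 15.95
eef_pos: [666.5, 229.2, 264.4]
tcp_rot: [-2.796, -0.001, 0.877]
ft_force: [0.6, -1.1, -3.1]
opening: 0.083
grip_force: 30.0
```

```bash
python3 f.py
```

```text
t 15.95 F [ 0.59 -1.12 -3.1 ] open 0.083 grip 30.0 strip [-8.800e+00 -1.000e-01  1.422e+02] org [-76.1  -0.2  68.9] rpy [-0.04  0.19  0.02]
F panel [-1.17  0.48 -3.1 ]
```

Request:
{"name": "send_rows", "arguments": {
  "series": "0 -0.001 0.018 0 0 0; 0 0 0 0 0 0"
}}

```text
t: 16.2
eef_pos: [666.5, 229.3, 263.5]
tcp_rot: [-2.796, -0.001, 0.876]
ft_force: [3.5, -3.2, -0.9]
opening: 0.08
grip_force: 30.0
```

```bash
python3 f.py
```

```text
t 16.2 F [ 3.46 -3.22 -0.87] open 0.08 grip 30.0 strip [ -8.8  -0.2 141.3] org [-76.   -0.3  68. ] rpy [-0.07  0.2  -0.  ]
F panel [-4.72  0.26 -0.87]
```

Request:
{"name": "send_rows", "arguments": {
  "series": "0 0.002 0.013 0 0 0; 0 0 0 0 0 0"
}}

```text
t: 16.45
eef_pos: [666.5, 229.3, 262.8]
tcp_rot: [-2.796, -0.001, 0.876]
ft_force: [3.8, -3.6, -1.0]
opening: 0.083
grip_force: 30.0
```

```bash
python3 f.py
```

```text
t 16.45 F [ 3.75 -3.6  -1.04] open 0.083 grip 30.0 strip [ -8.8  -0.3 140.6] org [-76.   -0.3  67.3] rpy [-0.07  0.2  -0.01]
F panel [-5.19  0.36 -1.04]
```

Request:
{"name": "send_rows", "arguments": {
  "series": "0 0.016 -0.006 0 0 0; 0 0.004 0.012 0 0 0; 0 0 0 0 0 0"
}}

```text
t: 16.82
eef_pos: [666.8, 229.0, 262.1]
tcp_rot: [-2.794, -0.001, 0.876]
ft_force: [2.3, -1.2, 4.4]
opening: 0.083
grip_force: 30.0
```

```bash
python3 f.py
```

```text
t 16.82 F [ 2.3  -1.23  4.41] open 0.083 grip 30.0 strip [-9.000e+00 -1.000e-01  1.401e+02] org [-76.1  -0.2  66.7] rpy [-0.05  0.11  0.01]
F panel [-2.56 -0.52  4.41]
```

It's seated at the bottom of the trough: Fz rose about 7 N at the predicted height. I'll ease off and release.

Request:
{"name": "send_rows", "arguments": {
  "series": "0 0 -0.007 0 0 0; 0 0 0 0 0 0"
}}

```text
t: 17.08
eef_pos: [666.8, 229.0, 262.1]
tcp_rot: [-2.794, -0.0, 0.876]
ft_force: [0.7, 0.5, 3.5]
opening: 0.083
grip_force: 30.0
```

Request:
{"name": "send_rows", "arguments": {
  "series": "0 0 0 0 0 0; 0 0 0 0 0 0; 0 0 0 0 0 0; 0 0 0 0 0 0; 0 0 0 0 0 0",
  "fingers": 0.45
}}

```text
t: 17.7
eef_pos: [667.0, 228.8, 261.9]
tcp_rot: [-2.795, -0.0, 0.876]
ft_force: [0.2, 0.3, 0.6]
opening: 0.45
grip_force: 0.0
```

```bash
python3 f.py
python3 - <<'E'
from h import *
from cell import env
a=load('scene3')
c=grab(env,'scene','scene5'); grab(env,'side','side5')
i1=cv2.resize(c['color'][130:400,370:640,::-1],(400,400)); i2=cv2.resize(load('side5')['color'][70:240,180:350,::-1],(400,400),interpolation=cv2.INTER_CUBIC)
cv2.imwrite('pics/s5.png',np.hstack([i1,i2]))
E
```

```text
t 17.7 F [0.2 0.3 0.6] open 0.45 grip 0.0 strip [ -9.3   0.  139.9] org [-76.4  -0.   66.5] rpy [-0.01  0.13  0.01]
F panel [ 0.04 -0.36  0.6 ]
```

View pics/s5.png

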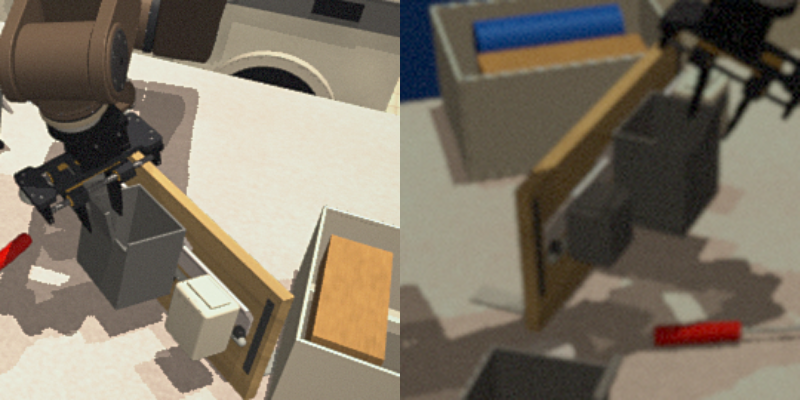

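Both views show the bin hanging upright on the rail between the dispensers (left (130,245), right (665,165)), with the fingers open around the tab. I'll retreat along the tool axis and measure.

Request:
{"name": "send_rows", "arguments": {
  "series": "0 0 -0.3 0 0 0; 0 0 -0.5 0 0 0; 0 0 -0.7 0 0 0; 0 0 -0.5 0 0 0; 0 0 0 0 0 0"
}}

```text
t: 18.42
eef_pos: [698.8, 202.2, 376.8]
tcp_rot: [-2.797, -0.003, 0.876]
ft_force: [-0.5, -0.4, 0.2]
opening: 0.451
grip_force: 0.0
```

Request:
{"name": "send_rows", "arguments": {
  "series": "0 0 0 0 0 0; 0 0 0 0 0 0; 0 0 0 0 0 0; 0 0 0 0 0 0"
}}

```text
t: 18.92
eef_pos: [698.2, 202.8, 374.5]
tcp_rot: [-2.794, 0.0, 0.877]
ft_force: [-0.1, 0.6, 0.0]
opening: 0.449
grip_force: 0.0
```

Run:
```python
from h import *
from cell import env
for n in('scene','side'):
    W=cloud(grab(env,n,n+'6')).reshape(-1,3);W=W[~np.isnan(W).any(1)];Q=Rz(-BY).apply(W-BC)
    for nm,(x0,x1) in dict(front=(-125,-112),mid=(-100,-60),rear=(-42,-28)).items():
        q=Q[(Q[:,0]>x0)&(Q[:,0]<x1)&(abs(Q[:,1])<60)&(Q[:,2]>165)&(Q[:,2]<205)];print(n,nm,len(q),np.percentile(q[:,2],[25,50,75]).round(1))
    r=Q[(Q[:,2]>180)&(Q[:,2]<192)&(Q[:,0]>-135)&(Q[:,0]<-25)&(abs(Q[:,1])<65)];print(np.percentile(r[:,0],[2,98]),np.percentile(r[:,1],[2,98]))
    for s in(1,-1):
        w=r[(s*r[:,1]>48)];print(len(w),np.polyfit(w[:,0],w[:,1],1))
print(env.state()['ft_force'],env.state()['t'])
```

```text
scene front 158 [168.8 172.  176.5]
scene mid 286 [171.7 178.1 184.6]
scene rear 397 [172.5 178.2 185. ]
[-131.51444956  -30.69763832] [-56.78652311  54.83259944]
115 [-8.57623092e-03  5.16794441e+01]
154 [ 3.27807756e-03 -5.41462405e+01]
side front 58 [168.8 171.8 178.8]
side mid 188 [171.9 177.6 183.6]
side rear 142 [171.4 178.9 184.3]
[-132.88503285  -34.14003018] [-56.94603045  59.63919241]
75 [-6.70025990e-03  5.40387021e+01]
67 [ 4.00243204e-04 -5.32543469e+01]
[-0.12448726  0.83275367 -0.6289487 ] 19.025
```

Run:
```python
from h import *
for n in('scene6','side6'):
    W=cloud(load(n)).reshape(-1,3);W=W[~np.isnan(W).any(1)];Q=Rz(-BY).apply(W-BC)
    q=Q[(abs(Q[:,1])<60)&(abs(Q[:,1])>46)&(Q[:,2]>165)&(Q[:,2]<200)]
    print(n,[(x,np.percentile(q[abs(q[:,0]-x)<8,2],95).round(1)) for x in(-110,-95,-80,-65,-50,-38)])
    q=Q[(abs(Q[:,1])<45)&(Q[:,2]>175)&(Q[:,2]<188)&(Q[:,0]>-60)&(Q[:,0]<-20)];print('rear wall x',np.percentile(q[:,0],[5,50,95]))
```

```text
scene6 [(-110, np.float64(187.4)), (-95, np.float64(187.4)), (-80, np.float64(187.7)), (-65, np.float64(187.9)), (-50, np.float64(187.3)), (-38, np.float64(188.0))]
rear wall x [-34.92224617 -33.04842994 -30.7138671 ]
side6 [(-110, np.float64(186.8)), (-95, np.float64(187.8)), (-80, np.float64(187.6)), (-65, np.float64(187.4)), (-50, np.float64(187.3)), (-38, np.float64(186.5))]
rear wall x [-39.48288065 -37.26896302 -33.58256305]
```

The bin is level, with its origin at about z 67 mm and its rear wall about 34 mm from the panel's centre plane, which is fully home. I'm handing it in.

```bash
python3 -c "
from cell import env
print(env.job_done())"
```

```text
the job is handed in; nothing more can be done
None
```

The small grey bin is hanging fully home on the cleat rail between the two dispensers, level and released, the arm is clear, and I handed the job in at about 19 s; the judge returned no verdict.

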